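# Lock the sample clamp through its L-slot

### The arm

A 6-joint arm with a two-finger parallel gripper is mounted at the origin on a cart in front of the work surface, level with it; the furniture and walls round the work are solid. World frame = base frame: x ahead of the robot, y to its left, z up, the work surface at z = 0. Lengths are in m, angles in rad, forces in N, time in s.
With the tool pointing down it reaches from about 0.375 to 0.9 m from the base axis. Payload 3.1 kg.
Tool frame: the origin (TCP) lies midway between the tips of the shut fingers; the grasp point (between the pads) lies 19 mm behind it; z points along the fingers, y is the line along which they close (so a half turn about z gives the same grasp; the last joint's range is limited). The gripper opens to 87 mm and grips with 3 to 60 N. Pads are 19 mm wide; open, the fingers measure 117 mm over their backs; the gripper's body (75 mm by 190 mm) begins 51 mm behind the grasp point.
Start: joints at [1.143, 0.527, 1.433, -0, 1.181, -0.178], TCP at [0.154, 0.606, 0.195] pointing down, gripper open.
Joint ranges: [-3.08, 3.08], [-0.75, 2.2], [0.22, 2.44], [-1.43, 4.57], [0, 2.65], [-2.85, 2.85]. Speed limits (rad/s): [2.79, 2.79, 3.14, 3.14, 3.14, 3.14].

### API

Orientations are given as a rotation vector (axis times angle).
In Python, from bench import manip, imaging, order gives the robot as it stands. The module is installed in compiled form; this text tells all that it offers.
- The arm moves only by the tool arm_command, never from a script. Its argument "increments" is a list of rows, each a list of 6 numbers: the shift along the tool's x, y, z in m, then the turn, a rotation vector about the tool's x, y, z in rad. In form: [[tx, ty, tz, ax, ay, az], ...]. A call has 1 to 10 rows; each row is the pose to reach, as a shift and turn from the pose commanded when the call began, along the tool's axes at that moment; what a row does not reach only later rows make up. A row lasts 1/10 s, in which the tool goes at most 50 mm and 8.59 degrees, less where a joint would pass 70% of its speed; a pose out of reach is approached as far as the arm can. A call with a gripper value outside its range is refused whole. "fingers" is the closure in counts, from 0 (fully open) to 255 (shut), set as the call begins (left out, the last holds). The fingers move at their own pace and stop on an object; "grip_force" is the grip in N (left out, the last holds). Time passes only in rows, so rows that repeat a pose let the fingers close. It gives the time, the measured TCP pose, the force, the opening and the grip force at its end, in the units of the state.
- manip.observe(): the state, without advancing time (a new reading comes with each control period).
- imaging.snapshot(name): name is "side" or "top"; returns the picture (420x560x3 uint8, blue, green, red); there is no depth.
- imaging.camera_info(name): a dict with "fx", "fy", "cx", "cy" (pixels), "dist" ([k1, k2, p1, p2, k3] as OpenCV has them; the pictures are not rectified), "R" (3x3) and "t" (3): a world point X has camera coordinates R X + t. Camera axes: x right, y down, z forward; pixel columns grow to the right and rows downward; lengths in m; the calibration is good to about 2 mm. A picture is of the moment at which its call begins. camera_info takes no time and is no camera call.
- order.close_job(): hands the job in; it is judged then, once.
The state is a dict: "time": time; "qpos": joint angles; "dq": joint speeds; "joint_torque": joint torques, N m; "tool_pos": TCP position; "eef_rot": TCP orientation; "force": force on the tool from outside, world axes, zero at the start; "ft_torque": the same for the moment, N m; "gripper_width": finger opening in m; "finger_force": force on a finger pad.
Only numpy, scipy, OpenCV 4.12 (cv2) and the standard library are available. Lean on these libraries where they do the work, as an engineer would, in place of code of your own. Each camera call takes 0.05 s, during which the arm holds its last target. There are 200 camera calls.

### The job

Close and lock the sample clamp: push the star knob on its pin along the long leg of the L-shaped slot until the shoe closes on the rubber sample, then push it round the corner into the short leg, fully to its end, and leave it there. Only push the knob with the fingers from outside - do not pinch it between them - and leave the loose tools and parts lying round the clamp where they are.

Things in the scene. Friction and masses are not known exactly. Their poses are not given: they have to be found in the camera images.
- clamp: Sample clamp, fixed to the worktop: base plate 290 x 150 x 8 mm under a flat aluminium gate plate (x -90 to 55, y -60 to 80 mm, top 40 mm above the worktop, 2 mm screw heads at its corners) with an L slot 20 mm wide. Origin on the worktop below the long leg; x along the long leg towards shoe, sample and fixed jaw (all under 31 mm high), y along the short leg, to the left of x; z up.
- slot_corner (a point): Where the knob's axis stands at the corner of the L slot: clamp x 20, y 0 mm, on the gate plate's top (40 mm high). The long leg runs from clamp x -55 to here (knob axis, plus 2 mm play).
- slot_end (a point): Where the knob's axis stands at the end of the short leg: clamp x 20, y 40 mm, on the gate plate's top (40 mm high); 2 mm play beyond.
- knob (a point): Centre of the black star knob on the pin, 62 mm above the worktop. Four upright round lobes point along the clamp's +x, -x, +y, -y; 30 mm over opposite lobes, 46 to 78 mm above the worktop. Its 16 mm pin runs in the slot. It cannot be lifted, turned or tipped, moves in either leg against a friction of about 3 N, and stays where it is left (no spring).
- slide (a joint): Travel of the pin with the carriage and shoe along the long leg (m): 0 to 0.03 at the start, about 0.075 at the corner where the shoe meets the sample (hard stop at 0.077).
- pin (a joint): Travel of the pin along the short leg (m): 0 in the long leg, 0.040 at the end of the short leg (hard stop at 0.042). It can grow only when the pin is at the corner.
- spanner: Loose combination spanner, 195 x 34 x 6 mm, lying beside the clamp on its -y side; leave alone.
- disc: Loose steel disc 35 mm wide, 8 mm thick, on the clamp's +y side near the sample; leave alone.
- vial: Loose metal vial, 24 x 61 x 17 mm, lying on the clamp's +y side; leave alone.
- offcut: Loose black rubber piece, 55 x 69 x 10 mm, on the clamp's +y side near its rear; leave alone.
- glue: Loose glue stick standing upright, 29 mm wide, 102 mm high, near the right edge of the worktop; leave alone.

How it is judged:
By the outcome, as a careful person would: the job done as asked, in the order asked, and still so for the second after the job is handed in, with the robot touching nothing.
It also fails if it takes over 46 s, if anything falls off the work surface, if the arm or the gripper's body presses on something with over 40 N, if the wrist force passes 120 N, or if a joint passes its speed limit or range.

## Working session

There is one attempt and no reset: what is moved stays moved. The work goes in short steps, Python scripts to look and compute and a tool call to move; the robot and the scene stay as the last step left them, time stands still between calls to the robot, and variables do not carry over. Pictures are saved under pics/ and viewed, at most 10 in all, crops included, and the job is handed in when it is done.

Besides the shell and the picture viewer there is one more tool, called after ">>>" by a JSON object that holds its "method" and its "body", one argument or row to a line. arm_command: Moves the arm, as the interface text tells. Its arguments: {"type":"object","properties":{"increments":{"type":"array","items":{"type":"array","items":{"type":"number"}}},"fingers":{"type":"number"},"grip_force":{"type":"number"}},"required":["increments"]}

```bash
mkdir -p pics
python3 - <<'E'
from bench import manip, imaging
import cv2
for n in("top","side"):
    cv2.imwrite(f"pics/{n}1.png",imaging.snapshot(n)); i=imaging.camera_info(n); print(n,i)
print(manip.observe())
E
```

```text
top {'fx': 457.68862485164294, 'fy': 457.68862485164294, 'cx': 274.9589569903723, 'cy': 205.89388587257815, 'dist': array([-0.15560214,  0.        ,  0.        ,  0.        ,  0.        ]), 'R': array([[-1.09436037e-02, -9.99938705e-01, -1.68046051e-03],
       [-9.77791658e-01,  1.10529415e-02, -2.09287617e-01],
       [ 2.09293363e-01, -6.47220472e-04, -9.77852683e-01]]), 't': array([0.03495915, 0.52410007, 1.20383572])}
side {'fx': 406.0652592841691, 'fy': 406.0652592841691, 'cx': 294.7106108338995, 'cy': 210.32567759212867, 'dist': array([-0.05166619,  0.        ,  0.        ,  0.        ,  0.        ]), 'R': array([[-0.99933037, -0.03038776,  0.02038104],
       [-0.03563119,  0.68154838, -0.73090507],
       [ 0.00831991, -0.73114184, -0.68217475]]), 't': array([0.54026035, 0.03317356, 0.94393315])}
{'time': 0.1, 'qpos': array([ 1.14249628e+00,  5.28360168e-01,  1.43377317e+00,  1.19546923e-05,
        1.18142331e+00, -1.78501779e-01]), 'dq': array([ 1.24171858e-03, -3.89812395e-04, -8.89382133e-04, -1.17482363e-03,
       -1.89324664e-03, -1.62460631e-05]), 'joint_torque': array([-5.81960994e-04, -4.40985703e+01, -1.77150857e+01,  6.34907093e-02,
        5.33456239e-02, -5.44311058e-05]), 'tool_pos': array([0.15417121, 0.60494574, 0.19407788]), 'eef_rot': array([-3.91295318e-01, -3.11652546e+00,  2.93838672e-03]), 'force': array([-0.53243669, -0.39227328,  0.09182244]), 'ft_torque': array([-0.05452927,  0.04629559,  0.04191399]), 'finger_force': 0.0, 'gripper_width': 0.08706519416291189}
```

View pics/top1.png

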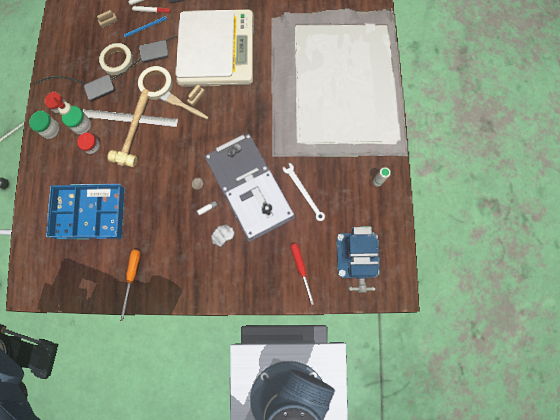

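View pics/side1.png

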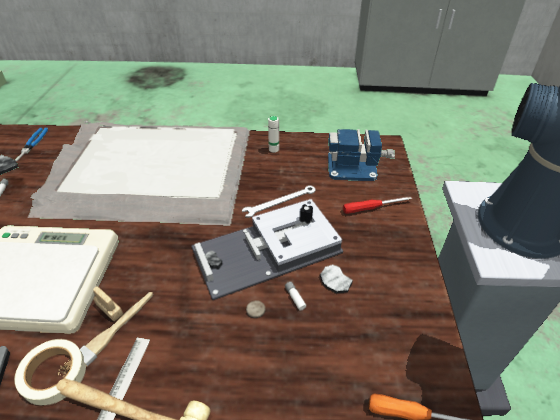

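The top view shows the clamp around (250,187), with the knob near (267,209). The side view shows the knob near (307,213). I'll enlarge both.

Run:
```python
import cv2,numpy as np
a=cv2.imread("pics/top1.png")[125:245,190:340]
cv2.imwrite("pics/topc.png",cv2.resize(a,None,fx=5,fy=5,interpolation=cv2.INTER_CUBIC))
b=cv2.imread("pics/side1.png")[180:320,180:360]
cv2.imwrite("pics/sidec.png",cv2.resize(b,None,fx=4,fy=4,interpolation=cv2.INTER_CUBIC))
```

```text
(no output)
```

View pics/topc.png

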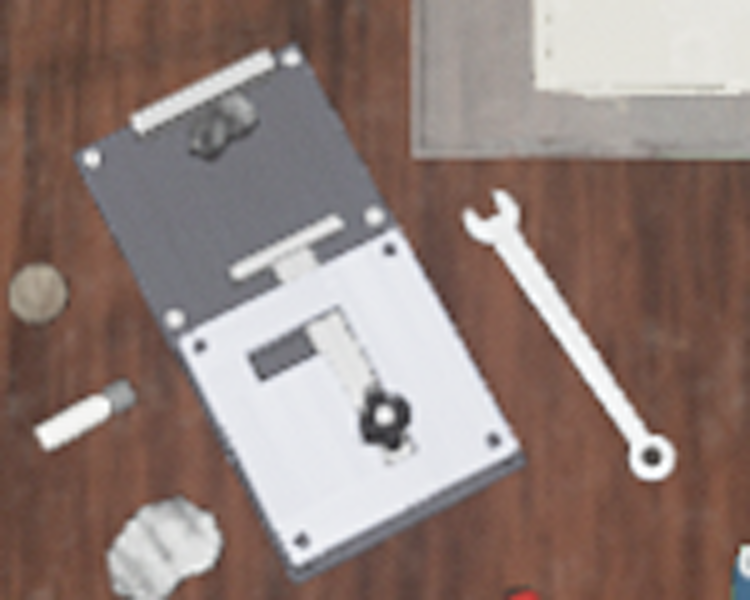

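View pics/sidec.png

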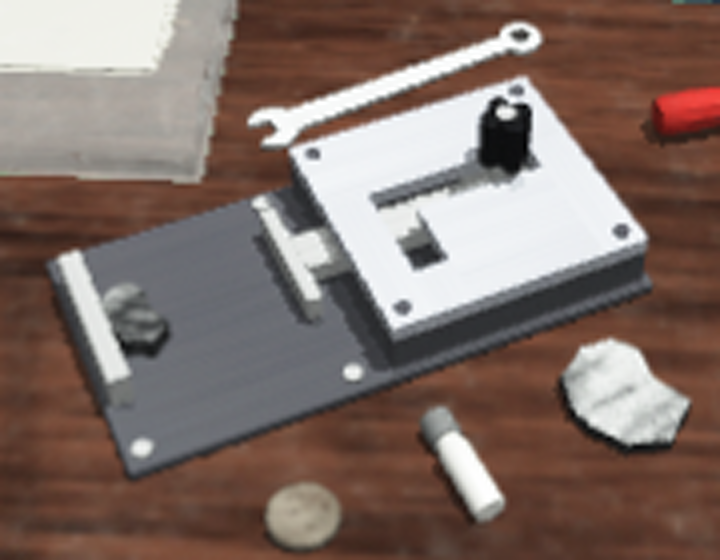

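The enlarged views show the gate plate's corners. In the top crop they are at (180,343), (400,232), (521,452) and (293,565). In the side crop they are at (390,335), (292,152), (527,78) and (648,240). The knob's top is at (384,414) in the top crop and (507,112) in the side crop.

```bash
cat > h.py <<'E'
import cv2,numpy as np
from scipy.optimize import least_squares
from bench import imaging,manip
I={n:imaging.camera_info(n) for n in("top","side")}
def proj(n,X):
    c=I[n];K=np.array([[c['fx'],0,c['cx']],[0,c['fy'],c['cy']],[0,0,1]])
    return cv2.projectPoints(np.float64(X).reshape(-1,1,3),cv2.Rodrigues(c['R'])[0],c['t'],K,c['dist'])[0][:,0]
def unc(n,p,off,s): return (np.float64(p)+.5)/s-.5+np.array(off)
T=lambda p:unc("top",p,(190,125),5)
S=lambda p:unc("side",p,(180,180),4)
def world(q,P):
    c,s=np.cos(q[2]),np.sin(q[2]);P=np.float64(P).reshape(-1,3)
    return np.c_[q[0]+c*P[:,0]-s*P[:,1],q[1]+s*P[:,0]+c*P[:,1],P[:,2]]
E
python3 - <<'E'
from h import *
C=np.array([[55,80,40],[55,-60,40],[-90,-60,40],[-90,80,40]])/1e3
t=T([(180,343),(400,232),(521,452),(293,565)]);s=S([(390,335),(292,152),(527,78),(648,240)])
for w in((1,1),(1,0),(0,1)):
    f=lambda q:np.r_[w[0]*(proj("top",world(q,C))-t).ravel(),w[1]*(proj("side",world(q,C))-s).ravel()]
    r=least_squares(f,[.55,.05,.4]);print(w,r.x,np.round(r.fun,1))
    if w==(1,1):q=r.x
kn=lambda x:np.r_[proj("top",x)[0]-T((384,414)),proj("side",x)[0]-S((507,112))]
r=least_squares(kn,[.5,0,.07]);print("knob",r.x,r.fun)
d=r.x[:2]-q[:2];c,s_=np.cos(q[2]),np.sin(q[2]);print("knob clamp",c*d[0]+s_*d[1],-s_*d[0]+c*d[1])
print(world(q,[[.02,0,0],[.02,.04,0]]))
E
```

```text
(1, 1) [0.55593436 0.07485645 0.46986852] [-1.3 -1.  -1.1 -1.  -1.3 -0.5 -0.6  0.   1.  -2.   0.  -1.4  0.3 -0.6
  0.6 -0.4]
(1, 0) [0.55411293 0.07180494 0.46758206] [-0.2 -0.5  0.1 -0.4 -0.2  0.2  0.4  0.6  0.  -0.   0.  -0.   0.  -0.
  0.  -0. ]
(0, 1) [0.55692452 0.07817081 0.47186906] [-0.  -0.  -0.  -0.  -0.  -0.  -0.  -0.   0.5 -0.7 -0.6 -0.3 -0.2  0.3
  0.2  0.7]
knob [0.51596204 0.05231922 0.07683099] [-0.0019      0.00943767 -0.00712505 -0.00241336]
knob clamp -0.04584459243945951 -0.001996592903580497
[[0.57376692 0.08391183 0.        ]
 [0.55565615 0.11957694 0.        ]]
```

```bash
cat > g.py <<'E'
import sys
from h import *
from scipy.spatial.transform import Rotation as Ro
q=[.5557,.0752,.47]
def go(x,y,z,yaw=.47):
    o=manip.observe();R=Ro.from_rotvec(o['eef_rot'])
    G=Ro.from_matrix(np.c_[[-np.cos(yaw),-np.sin(yaw),0],[-np.sin(yaw),np.cos(yaw),0],[0,0,-1]])
    d=R.inv().apply(world(q,[[x,y,z]])[0]-o['tool_pos'])
    L=world([0,0,-q[2]],[np.r_[(o['tool_pos']-np.r_[q[:2],0])]])[0]
    print("t",o['time'],"tcp clamp",L.round(4),"shift",d.round(4),"turn",(R.inv()*G).as_rotvec().round(3),"w",o['gripper_width'],"F clamp",world([0,0,-q[2]],[o['force']])[0].round(1))
go(*map(float,sys.argv[1:]))
E
python3 g.py -.086 -.001 .12
```

```text
t 0.1 tcp clamp [-0.1181  0.6542  0.1941] shift [-0.456  -0.4713  0.0748] turn [-0.002 -0.001 -0.72 ] w 0.08706519416291189 F clamp [-0.7 -0.1  0.1]
```

>>> {"method": "arm_command", "body": {
  "increments": [
    [-0.01, -0.01, 0, 0, 0, -0.03],
    [-0.03, -0.03, 0, 0, 0, -0.1],
    [-0.06, -0.06, 0, 0, 0, -0.2],
    [-0.09, -0.093, 0, 0, 0, -0.3],
    [-0.12, -0.124, 0, 0, 0, -0.4],
    [-0.15, -0.155, 0, 0, 0, -0.5],
    [-0.18, -0.186, 0, 0, 0, -0.6],
    [-0.21, -0.217, 0, 0, 0, -0.68],
    [-0.23, -0.238, 0, 0, 0, -0.71],
    [-0.24, -0.248, 0, 0, 0, -0.72]
  ],
  "fingers": 255,
  "grip_force": 20
}}

```text
time: 1.1
tool_pos: [0.3264, 0.3037, 0.1948]
eef_rot: [0.729, -3.055, 0.001]
force: [1.0, 1.1, 0.1]
gripper_width: 0.0151
finger_force: 0.0
```

```bash
python3 g.py -.086 -.001 .12
```

```text
t 1.1 tcp clamp [-0.1009  0.3076  0.1948] shift [-0.0155 -0.3085  0.0749] turn [-0.001 -0.001 -0.002] w 0.015101495795854241 F clamp [1.4 0.5 0.1]
```

>>> {"method": "arm_command", "body": {
  "increments": [
    [0, -0.015, 0, 0, 0, 0],
    [-0.003, -0.05, 0, 0, 0, 0],
    [-0.006, -0.09, 0, 0, 0, 0],
    [-0.009, -0.13, 0, 0, 0, 0],
    [-0.012, -0.17, 0.01, 0, 0, 0],
    [-0.0155, -0.21, 0.02, 0, 0, 0],
    [-0.0155, -0.25, 0.04, 0, 0, 0],
    [-0.0155, -0.285, 0.06, 0, 0, 0],
    [-0.0155, -0.303, 0.07, 0, 0, 0],
    [-0.0155, -0.3085, 0.075, 0, 0, 0]
  ]
}}

```text
time: 2.1
tool_pos: [0.4798, 0.0361, 0.1187]
eef_rot: [0.727, -3.055, -0.001]
force: [-0.8, -0.1, 0.3]
gripper_width: 0.0002
finger_force: 0.0
```

```bash
python3 g.py -.086 -.002 .054
python3 - <<'E'
from h import *
for n in("top","side"):
    im=imaging.snapshot(n)
    o=manip.observe()['tool_pos'];print(n,proj(n,o))
    c=im[125:245,190:340] if n=="top" else im[130:270,200:380]
    cv2.imwrite(f"pics/{n}2.png",cv2.resize(c,(375,300),interpolation=cv2.INTER_CUBIC))
a=np.hstack([cv2.imread(f"pics/{n}2.png") for n in("top","side")]);cv2.imwrite("pics/both2.png",a)
E
```

```text
t 2.1 tcp clamp [-0.0854 -0.0005  0.1187] shift [ 0.0006 -0.0016  0.0647] turn [ 0.001 -0.001 -0.003] w 0.0001762097209490591 F clamp [-0.8  0.3  0.3]
top [[272.23266528 217.83135769]]
side [[325.24799233 188.40506809]]
```

View pics/both2.png

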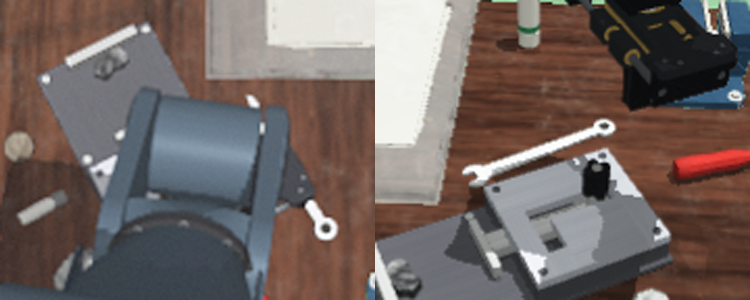

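The arm covers the clamp in the top picture. In the side half the shut fingertips are near (640,105), behind the knob at (597,180) and clear of it. I'll descend next.

>>> {"method": "arm_command", "body": {
  "increments": [
    [0, -0.001, 0.01, 0, 0, 0],
    [0, -0.001, 0.025, 0, 0, 0],
    [0, -0.0015, 0.04, 0, 0, 0],
    [0, -0.0015, 0.055, 0, 0, 0],
    [0, -0.0015, 0.063, 0, 0, 0],
    [0, -0.0015, 0.065, 0, 0, 0]
  ]
}}

```text
time: 2.8
tool_pos: [0.4791, 0.0376, 0.0544]
eef_rot: [0.734, -3.053, -0.001]
force: [-0.5, -0.2, 0.3]
gripper_width: 0.0005
finger_force: 0.0
```

>>> {"method": "arm_command", "body": {
  "increments": [
    [-0.003, 0, 0, 0, 0, 0],
    [-0.007, 0, 0, 0, 0, 0],
    [-0.011, 0, 0, 0, 0, 0],
    [-0.014, 0, 0, 0, 0, 0],
    [-0.017, 0, 0, 0, 0, 0],
    [-0.02, 0, 0, 0, 0, 0],
    [-0.023, 0, 0, 0, 0, 0],
    [-0.026, 0, 0, 0, 0, 0]
  ]
}}

```text
time: 3.6
tool_pos: [0.5033, 0.0485, 0.055]
eef_rot: [0.732, -3.055, -0.0]
force: [0.0, 0.4, 0.5]
gripper_width: 0.0006
finger_force: 0.0
```

```bash
python3 g.py -.0045 -.002 .054
```

```text
t 3.6 tcp clamp [-0.0588 -0.0001  0.055 ] shift [-0.0543 -0.0019  0.001 ] turn [ 0. -0.  0.] w 0.000612375393305519 F clamp [0.2 0.4 0.5]
```

Run:
```python
from h import *
im=imaging.snapshot("side")[150:290,200:380]
cv2.imwrite("pics/side3.png",cv2.resize(im,None,fx=4,fy=4,interpolation=cv2.INTER_CUBIC))
p=proj("side",world([.5557,.0752,.47],[[-.0588,0,.055],[-.0458,-.002,.078]]));print((p-[200,150])*4)
```

```text
[[447.44984794 256.41827553]
 [425.91402121 229.32896293]]
```

View pics/side3.png

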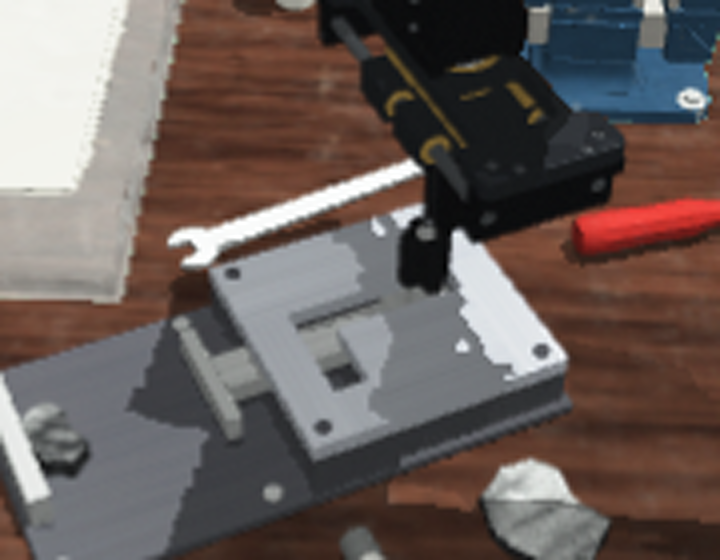

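The knob top is still near (425,232), so it hasn't moved. The finger stands right behind it, near (440,250). I'll keep pushing.

>>> {"method": "arm_command", "body": {
  "increments": [
    [-0.003, -0.001, 0, 0, 0, 0],
    [-0.006, -0.002, 0, 0, 0, 0],
    [-0.009, -0.002, 0, 0, 0, 0],
    [-0.012, -0.002, 0, 0, 0, 0],
    [-0.015, -0.002, 0, 0, 0, 0]
  ]
}}

```text
time: 4.15
tool_pos: [0.5176, 0.0535, 0.0549]
eef_rot: [0.732, -3.055, -0.0]
force: [0.3, -0.1, 0.5]
gripper_width: 0.0005
finger_force: 0.0
```

```bash
python3 g.py -.0045 -.002 .054;  python3 - <<'E'
from h import *
im=imaging.snapshot("side")[150:290,200:380]
cv2.imwrite("pics/side4.png",cv2.resize(im,None,fx=4,fy=4,interpolation=cv2.INTER_CUBIC))
E
```

```text
t 4.15 tcp clamp [-0.0438 -0.0021  0.0549] shift [-0.0393  0.0001  0.0009] turn [ 0. -0.  0.] w 0.00045826413003895855 F clamp [ 0.3 -0.2  0.5]
```

View pics/side4.png

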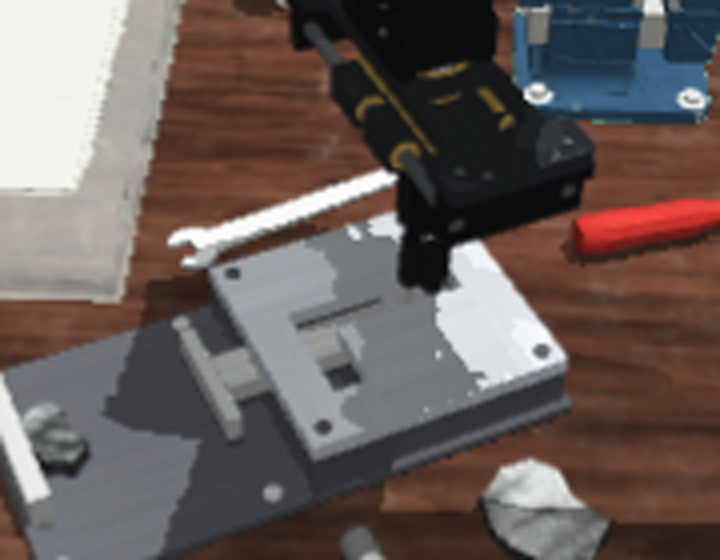

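The knob's top is now hidden behind the finger at about (425,225), yet there's no force. So the real tip seems to be above the knob, higher than the reading says. I'll back off and measure the tip against its predicted pixel.

>>> {"method": "arm_command", "body": {
  "increments": [
    [0, 0, -0.015, 0, 0, 0],
    [0, 0, -0.04, 0, 0, 0],
    [0.015, 0, -0.055, 0, 0, 0],
    [0.03, 0, -0.064, 0, 0, 0],
    [0.04, 0, -0.065, 0, 0, 0],
    [0.042, 0, -0.065, 0, 0, 0],
    [0.042, 0, -0.065, 0, 0, 0]
  ]
}}

```text
time: 4.9
tool_pos: [0.4792, 0.0342, 0.1194]
eef_rot: [0.73, -3.054, -0.001]
force: [0.4, 1.0, 0.8]
gripper_width: 0.0006
finger_force: 0.0
```

Run:
```python
from h import *
im=imaging.snapshot("side");cv2.imwrite("pics/side5.png",im)
o=manip.observe();q=[o['tool_pos'][0],o['tool_pos'][1],.47];z=o['tool_pos'][2];print(o['tool_pos'],o['force'])
B=np.array([[a*.0095,b*.015,z+h] for h in(0,.05) for b in(-1,1) for a in(-1,1)])
p=proj("side",world(q,B));print(p.round(1),proj("side",o['tool_pos']))
c=cv2.resize(im[100:260,240:440],None,fx=4,fy=3.75,interpolation=cv2.INTER_CUBIC)
c=cv2.resize(im[120:260,260:430],None,fx=4,fy=4,interpolation=cv2.INTER_CUBIC)
c=cv2.convertScaleAbs(c,alpha=1.6,beta=25)
P=((p-[260,120]+.5)*4-.5).astype(int)
for k in P[:4]: cv2.circle(c,tuple(map(int,k)),3,(0,0,255),-1)
for k in P[4:]: cv2.circle(c,tuple(map(int,k)),3,(255,255,0),-1)
cv2.imwrite("pics/side5c.png",c)
```

```text
[0.47984449 0.03429108 0.11941495] [ 0.44131191  1.21538484 -0.56583571]
[[325.3 181.9]
 [317.3 184.2]
 [332.2 190.3]
 [324.1 192.8]
 [327.  162.7]
 [318.7 164.9]
 [334.3 171. ]
 [325.8 173.3]] [[324.68128949 187.25088676]]
```

View pics/side5c.png

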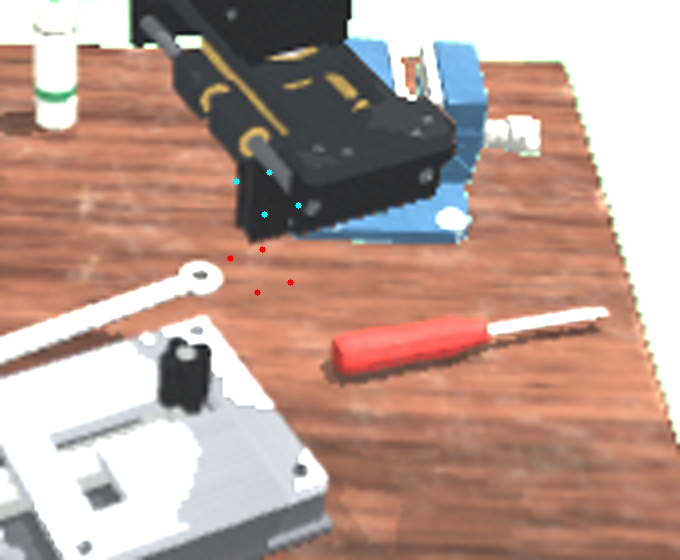

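The tip's lowest corner shows at (250,240), where (257,292) was predicted. That puts the real tool about 30 mm higher than reported, with nearly the same column. I'll descend with that correction while watching the force.

>>> {"method": "arm_command", "body": {
  "increments": [
    [0.003, 0.001, 0.015, 0, 0, 0],
    [0.004, 0.001, 0.035, 0, 0, 0],
    [0.004, 0.001, 0.055, 0, 0, 0],
    [0.004, 0.001, 0.066, 0, 0, 0],
    [0.004, 0.001, 0.07, 0, 0, 0],
    [0.004, 0.001, 0.072, 0, 0, 0],
    [0.004, 0.001, 0.074, 0, 0, 0],
    [0.004, 0.001, 0.076, 0, 0, 0],
    [0.004, 0.001, 0.076, 0, 0, 0]
  ]
}}

```text
time: 5.85
tool_pos: [0.4762, 0.0334, 0.0442]
eef_rot: [-0.732, 3.054, -0.0]
force: [-0.2, 0.8, 0.2]
gripper_width: 0.0002
finger_force: 0.0
```

```bash
python3 g.py -.07 -.001 .027
```

```text
t 5.85 tcp clamp [-0.0898 -0.0012  0.0442] shift [-0.0198  0.0002  0.0172] turn [-0.     0.001  0.   ] w 0.00024378119186911789 F clamp [0.2 0.8 0.2]
```

>>> {"method": "arm_command", "body": {
  "increments": [
    [0, 0, 0.002, 0, 0, 0],
    [0, 0, 0.004, 0, 0, 0],
    [0, 0, 0.006, 0, 0, 0],
    [0, 0, 0.008, 0, 0, 0],
    [0, 0, 0.008, 0, 0, 0]
  ]
}}

```text
time: 6.35
tool_pos: [0.4757, 0.0335, 0.0356]
eef_rot: [0.732, -3.055, -0.0]
force: [0.6, -1.0, -0.2]
gripper_width: 0.0004
finger_force: 0.0
```

>>> {"method": "arm_command", "body": {
  "increments": [
    [0, 0, 0.002, 0, 0, 0],
    [0, 0, 0.004, 0, 0, 0],
    [0, 0, 0.006, 0, 0, 0],
    [0, 0, 0.008, 0, 0, 0],
    [0, 0, 0.008, 0, 0, 0]
  ]
}}

```text
time: 6.85
tool_pos: [0.4757, 0.0335, 0.0276]
eef_rot: [0.732, -3.055, -0.0]
force: [0.4, 0.4, 0.2]
gripper_width: 0.0007
finger_force: 0.0
```

```bash
python3 g.py -.07 -.001 .027
python3 - <<'E'
from h import *
im=imaging.snapshot("side");cv2.imwrite("pics/side6.png",im)
c=cv2.resize(im[140:280,240:410],None,fx=4,fy=4,interpolation=cv2.INTER_CUBIC)
cv2.imwrite("pics/side6c.png",cv2.convertScaleAbs(c,alpha=1.6,beta=25))
E
```

```text
t 6.85 tcp clamp [-0.0902 -0.001   0.0276] shift [-0.0202 -0.      0.0006] turn [ 0.    -0.001  0.   ] w 0.000672007011528227 F clamp [0.6 0.2 0.2]
```

View pics/side6c.png

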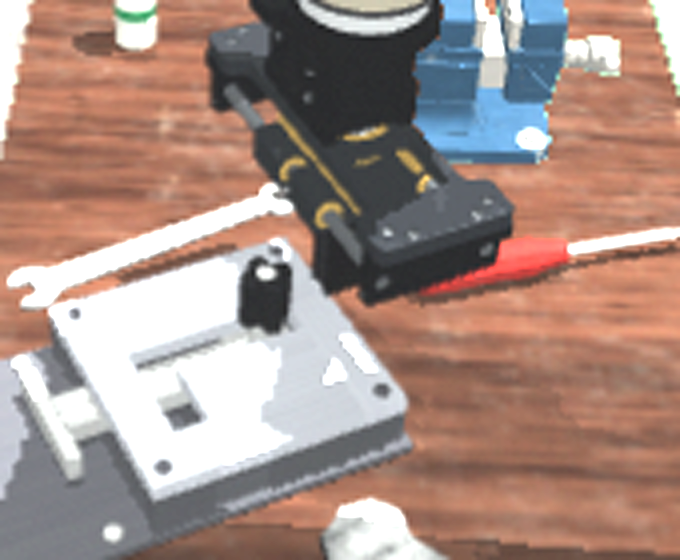

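The fingertip is at about (325,293), at the plate's rear edge behind the knob at (265,290). It's at knob height and free of contact, so I'll push.

>>> {"method": "arm_command", "body": {
  "increments": [
    [-0.005, 0, 0, 0, 0, 0],
    [-0.01, 0, 0, 0, 0, 0],
    [-0.013, 0, 0, 0, 0, 0],
    [-0.016, 0, 0, 0, 0, 0],
    [-0.018, 0, 0, 0, 0, 0],
    [-0.02, 0, 0, 0, 0, 0],
    [-0.022, 0, 0, 0, 0, 0]
  ]
}}

```text
time: 7.6
tool_pos: [0.4947, 0.0432, 0.0279]
eef_rot: [0.732, -3.053, -0.0]
force: [-2.3, -2.0, 2.4]
gripper_width: 0.0006
finger_force: 1.3
```

>>> {"method": "arm_command", "body": {
  "increments": [
    [-0.002, 0, 0, 0, 0, 0],
    [-0.004, 0, 0, 0, 0, 0],
    [-0.006, 0, 0, 0, 0, 0],
    [-0.008, 0, 0, 0, 0, 0]
  ]
}}

```text
time: 8.0
tool_pos: [0.5024, 0.0472, 0.0279]
eef_rot: [0.732, -3.054, -0.001]
force: [-2.4, -1.3, 1.1]
gripper_width: 0.0008
finger_force: 1.3
```

```bash
python3 g.py -.01 -.001 .027
python3 - <<'E'
from h import *
im=imaging.snapshot("side");cv2.imwrite("pics/side7.png",im)
# bright cap on the knob: track by template from side6
t=cv2.imread("pics/side6.png")[203:214,301:313]
r=cv2.matchTemplate(im,t,cv2.TM_CCOEFF_NORMED);r[:180]=0;r[240:]=0;_,m,_,l=cv2.minMaxLoc(r);print("knob shift px",l[0]-301,l[1]-203,m)
d=cv2.absdiff(im,cv2.imread("pics/side6.png"))[225:260,240:275].max(2);print("shoe diff",(d>40).sum())
E
```

```text
t 8.0 tcp clamp [-0.0602 -0.0008  0.0279] shift [-0.0502 -0.0002  0.0008] turn [ 0.001 -0.001  0.   ] w 0.0008257083312205494 F clamp [-2.7 -0.1  1.1]
knob shift px 26 36 0.7133157849311829
shoe diff 260
```

Contact: about 3 N along the leg, and the shoe is moving. I'll continue to the corner.

>>> {"method": "arm_command", "body": {
  "increments": [
    [-0.005, 0, 0, 0, 0, 0],
    [-0.01, 0, 0, 0, 0, 0],
    [-0.016, 0, 0, 0, 0, 0],
    [-0.022, 0, 0, 0, 0, 0],
    [-0.028, 0, 0, 0, 0, 0],
    [-0.034, 0, 0, 0, 0, 0],
    [-0.039, 0, 0, 0, 0, 0],
    [-0.044, 0, 0, 0, 0, 0],
    [-0.047, 0, 0, 0, 0, 0],
    [-0.049, 0, 0, 0, 0, 0]
  ]
}}

```text
time: 9.05
tool_pos: [0.5466, 0.0694, 0.0279]
eef_rot: [0.732, -3.055, -0.0]
force: [-3.0, 1.0, -1.4]
gripper_width: 0.0003
finger_force: 1.3
```

>>> {"method": "arm_command", "body": {
  "increments": [
    [-0.001, 0, 0, 0, 0, 0],
    [-0.002, 0, 0, 0, 0, 0],
    [-0.003, 0, 0, 0, 0, 0],
    [-0.003, 0, 0, 0, 0, 0]
  ]
}}

```text
time: 9.45
tool_pos: [0.5492, 0.0706, 0.0279]
eef_rot: [-0.732, 3.055, -0.0]
force: [-2.6, 1.2, -1.1]
gripper_width: 0.0004
finger_force: 1.1
```

```bash
python3 g.py -.01 -.001 .027
```

```text
t 9.45 tcp clamp [-0.0079 -0.0012  0.0279] shift [0.0021 0.0002 0.0009] turn [-0.  0.  0.] w 0.0003865912547293305 F clamp [-1.8  2.3 -1.1]
```

>>> {"method": "arm_command", "body": {
  "increments": [
    [-0.001, 0, 0, 0, 0, 0],
    [-0.002, 0, 0, 0, 0, 0],
    [-0.003, 0, 0, 0, 0, 0],
    [-0.003, 0, 0, 0, 0, 0]
  ]
}}

```text
time: 9.85
tool_pos: [0.5521, 0.072, 0.0279]
eef_rot: [-0.732, 3.055, -0.0]
force: [-1.9, 0.5, -2.3]
gripper_width: 0.0003
finger_force: 1.1
```

>>> {"method": "arm_command", "body": {
  "increments": [
    [-0.001, 0, 0, 0, 0, 0],
    [-0.001, 0, 0, 0, 0, 0]
  ]
}}

```text
time: 10.05
tool_pos: [0.5529, 0.0724, 0.0279]
eef_rot: [-0.732, 3.055, -0.0]
force: [-2.7, -0.0, -0.7]
gripper_width: 0.0003
finger_force: 1.1
```

>>> {"method": "arm_command", "body": {
  "increments": [
    [-0.001, 0, 0, 0, 0, 0],
    [-0.001, 0, 0, 0, 0, 0]
  ]
}}

```text
time: 10.25
tool_pos: [0.5538, 0.0729, 0.0279]
eef_rot: [-0.732, 3.055, -0.0]
force: [-3.4, 0.9, -1.0]
gripper_width: 0.0003
finger_force: 1.1
```

```bash
python3 g.py -.01 -.001 .027
```

```text
t 10.25 tcp clamp [-0.0028 -0.0012  0.0279] shift [0.0072 0.0002 0.0009] turn [-0.  0.  0.] w 0.00032650973079272457 F clamp [-2.6  2.3 -1. ]
```

Still only friction, so I'll keep going in 1 mm steps until the force rises.

>>> {"method": "arm_command", "body": {
  "increments": [
    [-0.001, 0, 0, 0, 0, 0],
    [-0.001, 0, 0, 0, 0, 0]
  ]
}}

```text
time: 10.45
tool_pos: [0.5542, 0.0732, 0.0279]
eef_rot: [0.732, -3.054, 0.0]
force: [-3.5, -0.9, 0.3]
gripper_width: 0.0006
finger_force: 1.7
```

>>> {"method": "arm_command", "body": {
  "increments": [
    [-0.001, 0, 0, 0, 0, 0],
    [-0.001, 0, 0, 0, 0, 0]
  ]
}}

```text
time: 10.65
tool_pos: [0.5543, 0.0732, 0.028]
eef_rot: [0.732, -3.053, 0.001]
force: [-4.7, -2.9, -0.2]
gripper_width: 0.0002
finger_force: 2.8
```

```bash
python3 g.py -.01 -.001 .027
python3 - <<'E'
from h import *
im=imaging.snapshot("side")
c=cv2.resize(im[150:290,180:380],None,fx=4,fy=4,interpolation=cv2.INTER_CUBIC)
cv2.imwrite("pics/side8c.png",cv2.convertScaleAbs(c,alpha=1.6,beta=25))
E
```

```text
t 10.65 tcp clamp [-0.0022 -0.0011  0.028 ] shift [0.0078 0.0001 0.001 ] turn [ 0.    -0.002  0.001] w 0.00018215876163256634 F clamp [-5.5 -0.5 -0.2]
```

View pics/side8c.png

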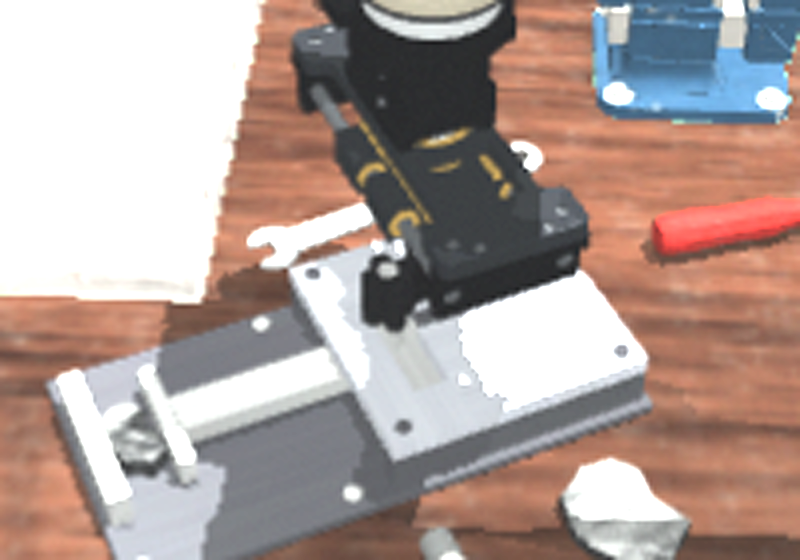

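The shoe is against the sample at (150,440), and the knob is at the corner at (390,290), with the force rising. I'll back off and go round to the knob's -y side.

>>> {"method": "arm_command", "body": {
  "increments": [
    [0.004, 0, 0, 0, 0, 0],
    [0.012, 0, 0, 0, 0, 0],
    [0.018, 0, 0, 0, 0, 0],
    [0.018, -0.01, 0, 0, 0, 0],
    [0.018, -0.025, 0, 0, 0, 0],
    [0.018, -0.04, 0, 0, 0, 0],
    [0.018, -0.046, 0, 0, 0, 0],
    [0.018, -0.047, 0, 0, 0, 0],
    [0.018, -0.047, 0, 0, 0, 0]
  ]
}}

```text
time: 11.6
tool_pos: [0.5605, 0.0234, 0.0278]
eef_rot: [0.73, -3.055, -0.0]
force: [-0.0, -0.1, -0.2]
gripper_width: 0.0006
finger_force: 0.0
```

```bash
python3 g.py .021 -.048 .027
```

```text
t 11.6 tcp clamp [-0.0192 -0.0484  0.0278] shift [-0.0402  0.0004  0.0008] turn [ 0.    -0.    -0.001] w 0.0005601165101947404 F clamp [-0.1 -0.1 -0.2]
```

>>> {"method": "arm_command", "body": {
  "increments": [
    [-0.005, 0, 0, 0, 0, 0],
    [-0.015, 0, 0, 0, 0, 0],
    [-0.025, 0, 0, 0, 0, 0],
    [-0.034, 0, 0, 0, 0, 0],
    [-0.039, 0, 0, 0, 0, 0],
    [-0.04, 0, 0, 0, 0, 0],
    [-0.04, 0, 0, 0, 0, 0]
  ]
}}

```text
time: 12.3
tool_pos: [0.5961, 0.0421, 0.0278]
eef_rot: [0.732, -3.055, -0.0]
force: [0.2, -0.3, -0.2]
gripper_width: 0.0004
finger_force: 0.0
```

>>> {"method": "arm_command", "body": {
  "increments": [
    [0, 0.004, 0, 0, 0, 0],
    [0, 0.008, 0, 0, 0, 0],
    [0, 0.012, 0, 0, 0, 0],
    [0, 0.015, 0, 0, 0, 0],
    [0, 0.018, 0, 0, 0, 0],
    [0, 0.021, 0, 0, 0, 0],
    [0, 0.024, 0, 0, 0, 0]
  ]
}}

```text
time: 13.0
tool_pos: [0.5854, 0.0634, 0.028]
eef_rot: [-0.732, 3.055, -0.001]
force: [1.3, -3.6, -0.1]
gripper_width: 0.0006
finger_force: 1.9
```

```bash
python3 g.py .021 .009 .027
```

```text
t 13.0 tcp clamp [ 0.0211 -0.024   0.028 ] shift [0.0001 0.033  0.001 ] turn [-0.  0.  0.] w 0.0005699602028305391 F clamp [-0.5 -3.7 -0.1]
```

>>> {"method": "arm_command", "body": {
  "increments": [
    [0, 0.004, 0, 0, 0, 0],
    [0, 0.008, 0, 0, 0, 0],
    [0, 0.012, 0, 0, 0, 0],
    [0, 0.016, 0, 0, 0, 0],
    [0, 0.02, 0, 0, 0, 0],
    [0, 0.024, 0, 0, 0, 0],
    [0, 0.027, 0, 0, 0, 0],
    [0, 0.029, 0, 0, 0, 0]
  ]
}}

```text
time: 13.8
tool_pos: [0.572, 0.0895, 0.028]
eef_rot: [0.732, -3.055, -0.0]
force: [1.1, -5.1, -0.4]
gripper_width: 0.0003
finger_force: 1.9
```

>>> {"method": "arm_command", "body": {
  "increments": [
    [0, 0.001, 0, 0, 0, 0],
    [0, 0.002, 0, 0, 0, 0],
    [0, 0.002, 0, 0, 0, 0]
  ]
}}

```text
time: 14.1
tool_pos: [0.5712, 0.0911, 0.0279]
eef_rot: [0.732, -3.055, -0.0]
force: [0.6, -3.7, 0.1]
gripper_width: 0.0005
finger_force: 1.5
```

>>> {"method": "arm_command", "body": {
  "increments": [
    [0, 0.001, 0, 0, 0, 0],
    [0, 0.002, 0, 0, 0, 0],
    [0, 0.002, 0, 0, 0, 0]
  ]
}}

```text
time: 14.4
tool_pos: [0.5703, 0.0927, 0.0279]
eef_rot: [0.732, -3.055, -0.0]
force: [1.0, -3.5, 0.3]
gripper_width: 0.0006
finger_force: 1.7
```

>>> {"method": "arm_command", "body": {
  "increments": [
    [0, 0.001, 0, 0, 0, 0],
    [0, 0.002, 0, 0, 0, 0],
    [0, 0.002, 0, 0, 0, 0]
  ]
}}

```text
time: 14.7
tool_pos: [0.5693, 0.0946, 0.0279]
eef_rot: [0.732, -3.055, -0.0]
force: [0.3, -3.2, 0.1]
gripper_width: 0.0004
finger_force: 1.7
```

```bash
python3 g.py .021 .012 .027
```

```text
t 14.7 tcp clamp [0.0209 0.0111 0.0279] shift [-0.0001  0.0009  0.0009] turn [ 0. -0.  0.] w 0.00038500669970385824 F clamp [-1.2 -3.   0.1]
```

>>> {"method": "arm_command", "body": {
  "increments": [
    [0, 0.001, 0, 0, 0, 0],
    [0, 0.001, 0, 0, 0, 0]
  ]
}}

```text
time: 14.9
tool_pos: [0.5689, 0.0955, 0.0279]
eef_rot: [0.732, -3.055, -0.0]
force: [0.6, -2.9, 0.2]
gripper_width: 0.0003
finger_force: 1.7
```

>>> {"method": "arm_command", "body": {
  "increments": [
    [0, 0.001, 0, 0, 0, 0],
    [0, 0.001, 0, 0, 0, 0]
  ]
}}

```text
time: 15.1
tool_pos: [0.5684, 0.0964, 0.0279]
eef_rot: [0.732, -3.055, -0.0]
force: [0.2, -4.0, -0.0]
gripper_width: 0.0006
finger_force: 1.7
```

>>> {"method": "arm_command", "body": {
  "increments": [
    [0, 0.001, 0, 0, 0, 0],
    [0, 0.001, 0, 0, 0, 0]
  ]
}}

```text
time: 15.3
tool_pos: [0.568, 0.0973, 0.0279]
eef_rot: [0.732, -3.055, -0.0]
force: [0.3, -3.6, 0.1]
gripper_width: 0.0007
finger_force: 1.7
```

```bash
python3 g.py .021 .012 .027
```

```text
t 15.3 tcp clamp [0.0209 0.0141 0.0279] shift [-0.0001 -0.0021  0.0009] turn [ 0. -0.  0.] w 0.0007181883986430544 F clamp [-1.4 -3.3  0.1]
```

>>> {"method": "arm_command", "body": {
  "increments": [
    [0, 0.001, 0, 0, 0, 0],
    [0, 0.001, 0, 0, 0, 0]
  ]
}}

```text
time: 15.5
tool_pos: [0.5675, 0.0981, 0.0279]
eef_rot: [0.732, -3.055, -0.0]
force: [-1.0, -2.8, 0.4]
gripper_width: 0.0004
finger_force: 1.7
```

>>> {"method": "arm_command", "body": {
  "increments": [
    [0, 0.001, 0, 0, 0, 0],
    [0, 0.001, 0, 0, 0, 0]
  ]
}}

```text
time: 15.7
tool_pos: [0.5671, 0.099, 0.0279]
eef_rot: [0.732, -3.055, -0.0]
force: [-0.6, -3.8, 0.7]
gripper_width: 0.0003
finger_force: 1.7
```

>>> {"method": "arm_command", "body": {
  "increments": [
    [0, 0.001, 0, 0, 0, 0],
    [0, 0.001, 0, 0, 0, 0]
  ]
}}

```text
time: 15.9
tool_pos: [0.5666, 0.0999, 0.0279]
eef_rot: [0.732, -3.055, -0.0]
force: [-0.4, -4.6, 0.0]
gripper_width: 0.0005
finger_force: 1.7
```

```bash
python3 g.py .021 .012 .027
```

```text
t 15.9 tcp clamp [0.0209 0.0171 0.0279] shift [-0.0001 -0.0051  0.0009] turn [ 0. -0.  0.] w 0.0004975866957065058 F clamp [-2.4 -3.9  0. ]
```

>>> {"method": "arm_command", "body": {
  "increments": [
    [0, 0.001, 0, 0, 0, 0],
    [0, 0.001, 0, 0, 0, 0]
  ]
}}

```text
time: 16.1
tool_pos: [0.5662, 0.1008, 0.0279]
eef_rot: [0.732, -3.055, -0.0]
force: [0.8, -4.7, 0.0]
gripper_width: 0.0005
finger_force: 1.8
```

>>> {"method": "arm_command", "body": {
  "increments": [
    [0, 0.001, 0, 0, 0, 0],
    [0, 0.001, 0, 0, 0, 0]
  ]
}}

```text
time: 16.3
tool_pos: [0.5662, 0.1008, 0.028]
eef_rot: [-0.733, 3.055, -0.002]
force: [-0.2, -7.1, -0.9]
gripper_width: 0.0008
finger_force: 3.1
```

>>> {"method": "arm_command", "body": {
  "increments": [
    [0, 0.001, 0, 0, 0, 0],
    [0, 0.001, 0, 0, 0, 0]
  ]
}}

```text
time: 16.5
tool_pos: [0.5662, 0.1009, 0.028]
eef_rot: [-0.733, 3.054, -0.004]
force: [0.9, -9.8, -1.6]
gripper_width: 0.0003
finger_force: 4.3
```

```bash
python3 g.py .021 .012 .027
python3 - <<'E'
from h import *
im=imaging.snapshot("side");cv2.imwrite("pics/side9.png",im)
print(proj("side",world([.5557,.0752,.47],[[.02,.04,.078],[.02,.03,.078]])))
g=cv2.cvtColor(im,6)[205:240,270:300];print(g[::2,::2])
E
```

```text
t 16.5 tcp clamp [0.021  0.0182 0.028 ] shift [ 0.     -0.0062  0.001 ] turn [-0.003  0.     0.001] w 0.00026450586758714183 F clamp [-3.6 -9.1 -1.6]
[[286.24621538 229.48058197]
 [284.19242909 226.21623789]]
[[ 24  25  39  22  24  24  25  25  24  25  25  25  26  25  25]
 [ 25  26  44  27  24  25  25  25  25  25  25  25  24  24  38]
 [ 26  25  25  51  23  25  25  26  25  25  25  24  25  25  40]
 [ 25  25  27  26  35  24  25  25  24  24  25  25  24  25  25]
 [ 24  63  97  82  44  24  25  25  26  25  24  25  24  25  25]
 [ 61  76  53  84  38  51  25  24  24  25  25  25  25  25  25]
 [ 78  72  53  52  27  26  25  25  25  25  25  24  25  26  25]
 [ 31  52  53  53  32  25  25  25  25  25  25  25  24  25  24]
 [158 125 107  52  31  25  25  30  46  24  24  30  26  25  24]
 [155 124  63  42  32  25  31  27  32  25  26  46  34  25  25]
 [122 118  61  20  50  26  30  31  33  31  32  28  26  25  24]
 [122 120  61  18  23  21  23  30  28  25  24  24  24  22  18]
 [119 120  65  18  12  15  22  25  25  24  23  19  12  13  13]
 [120 119 115  57  12  12  11  16  17  13  13  13  13  12  13]
 [119 120 117 115  14  13  12  15  22  16  12  13  13  12  13]
 [120 121 120 115  52  12  12  46  48  15  12  13  12  13  47]
 [120 120 121 119  59  16  14  13  13  12  13  24 135 219 228]
 [121 122 120 121  63  14  14  14  12  15  15  81 213 226 226]]
```

Hard stop at the end of the short leg. I'll back straight off, lift and move clear.

>>> {"method": "arm_command", "body": {
  "increments": [
    [0, -0.005, 0, 0, 0, 0],
    [0, -0.012, 0, 0, 0, 0],
    [0, -0.022, 0, 0, 0, 0],
    [0, -0.03, 0, 0, 0, 0],
    [0, -0.03, -0.02, 0, 0, 0],
    [0, -0.03, -0.06, 0, 0, 0],
    [0, -0.03, -0.1, 0, 0, 0],
    [0, -0.03, -0.14, 0, 0, 0],
    [0, -0.03, -0.16, 0, 0, 0],
    [0, -0.03, -0.165, 0, 0, 0]
  ]
}}

```text
time: 17.55
tool_pos: [0.5812, 0.0755, 0.1962]
eef_rot: [-0.73, 3.049, -0.002]
force: [0.8, -0.3, -0.7]
gripper_width: 0.0002
finger_force: 0.0
```

>>> {"method": "arm_command", "body": {
  "increments": [
    [0, 0.02, 0, 0, 0, 0],
    [0.01, 0.05, 0, 0, 0, 0],
    [0.02, 0.09, 0, 0, 0, 0],
    [0.03, 0.13, 0, 0, 0, 0],
    [0.04, 0.17, 0, 0, 0, 0],
    [0.05, 0.21, 0, 0, 0, 0],
    [0.06, 0.25, 0, 0, 0, 0],
    [0.07, 0.29, 0, 0, 0, 0],
    [0.07, 0.31, 0, 0, 0, 0],
    [0.07, 0.32, 0, 0, 0, 0]
  ]
}}

```text
time: 18.55
tool_pos: [0.3696, 0.3302, 0.1918]
eef_rot: [0.735, -3.052, 0.0]
force: [0.4, -0.0, -0.7]
gripper_width: 0.0006
finger_force: 0.0
```

Run:
```python
from h import *
q=[.5557,.0752,.47]
for n,pt in(("top",T((384,414))),("side",S((507,112)))):
    im=imaging.snapshot(n);cv2.imwrite(f"pics/{n}10.png",im);old=cv2.imread(f"pics/{n}1.png")
    p=pt.round().astype(int);t=old[p[1]-6:p[1]+7,p[0]-6:p[0]+7]
    e=proj(n,world(q,[[.02,.04,.078]]))[0]
    x0,y0=(e-20).astype(int);r=cv2.matchTemplate(im[y0:y0+40,x0:x0+40],t,cv2.TM_CCOEFF_NORMED);_,m,_,l=cv2.minMaxLoc(r)
    f=np.array(l)+[x0+6,y0+6];print(n,"expected",e.round(1),"found",f,round(m,2))
    # changes of loose items
    for nm,c in dict(spanner=[(500,215),(650,455)],disc=[(38,293)],vial=[(85,415)],offcut=[(165,545)]).items():
        if n=="top":
            for k in T(c):
                a,b=k.round().astype(int);s=old[b-5:b+6,a-5:a+6];r=cv2.matchTemplate(im[b-11:b+12,a-11:a+12],s,cv2.TM_CCOEFF_NORMED);_,m,_,l=cv2.minMaxLoc(r);print(nm,np.array(l)-6,round(m,2))
print(manip.observe()['force'],manip.observe()['tool_pos'])
```

```text
top expected [241.4 193.4] found [241 193] 0.95
spanner [0 0] 1.0
spanner [0 0] 1.0
disc [0 0] 1.0
vial [0 0] 1.0
offcut [0 0] 1.0
side expected [286.2 229.5] found [285 230] 0.72
[ 0.84450997  0.55719019 -0.82785968] [0.37097486 0.32970687 0.19210482]
```

The knob is at the slot end in both views and the spanner, disc, vial and offcut haven't moved. Handing in.

```bash
python3 -c "
from bench import order
print(order.close_job())"
```

```text
the job is handed in; nothing more can be done
None
```

The clamp is closed and locked: the knob is at the end of the short leg, the spanner, disc, vial and offcut haven't moved (glue stick not re-checked, arm never near it), and the job was handed in at about 19 s of the 46 s allowed.

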